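# Clamp a filled jar in the lid press, a quarter turn past touching

### The arm

A 6-joint arm with a two-finger parallel gripper is mounted at the origin on the work surface; the furniture and walls round the work are solid. World frame = base frame: x ahead of the robot, y to its left, z up, the work surface at z = 0. Lengths are in m, angles in rad, forces in N, time in s.
With the tool pointing down it reaches from about 0.35 to 0.725 m from the base axis. Payload 6 kg.
Tool frame: the origin (TCP) lies between the finger pads; the fingertips stand 14 mm ahead of it and the grasp point (between the pads) lies 5 mm behind it (arm.finger_overhang is the distance from the TCP to the fingertips, in m); z points along the fingers, y is the line along which they close (so a half turn about z gives the same grasp; the last joint's range is limited). The gripper opens to 85 mm and grips with 20 to 120 N. Pads are 22 mm wide; open, the fingers measure 114 mm over their backs; the gripper's body (76 mm by 85 mm) begins 54 mm behind the grasp point. The pads swing forward as they close: fully open they stand 13 mm farther back than shut.
Start: joints at [1.482, 0.04, 0.085, 0, -1.615, -0.334], TCP at [0.246, 0.547, 0.217] pointing down, gripper open.
Joint ranges: [-2.56, 2.56], [-1.29, 2.01], [-1.08, 1.49], [-3.29, 1.98], [-2.81, -0.18], [-2.99, 2.99]. Speed limits (rad/s): [2.57, 2.57, 3.01, 3.14, 3.14, 3.14].

### API

Orientations are given as a 3x3 rotation matrix whose columns are the frame's x, y, z axes.
In Python, from plant import monitor, eyes, workorder, arm gives the robot as it stands.
- The arm moves only by the shell command python3 -m creep 'ROWS' [FORCE]. ROWS is JSON, a list of rows, each a list of 7 numbers: the turn, a rotation vector about the world's x, y, z in rad, then the shift along the world's x, y, z in m, then the opening, from 0 (shut) to 1 (fully open). A call has 1 to 8 rows; each row shifts and turns the commanded pose from where the row before left it; what a row does not reach is not made up. A row lasts 1/8 s, in which the tool goes at most 62.5 mm and 10.7 degrees, less where a joint would pass 70% of its speed; a pose out of reach is approached as far as the arm can. A call with a gripper value outside its range is refused whole. The fingers move at their own pace and stop on an object; FORCE is the grip in N (left out, the last holds). Time passes only in rows, so rows that do not move let the fingers close. It gives the time, the measured TCP pose, the force, the opening and the grip force at its end, in the units of the state.
- monitor.sense(): the state, without advancing time (a new reading comes with each control period).
- eyes.capture(name): name is "side" or "top"; returns a dict with "color" (384x512x3 uint8, red, green, blue), "fx", "fy", "cx", "cy" (pixels), "dist_coeffs" ([k1, k2, p1, p2, k3] as OpenCV has them; the pictures are not rectified), "rvec" (rotation vector, rad) and "tvec" (3), from world to camera coordinates, as OpenCV has them. Camera axes: x right, y down, z forward; pixel columns grow to the right and rows downward; lengths in m; the calibration is good to about 2 mm. A picture is of the moment at which its call begins. There is no depth.
- workorder.job_done(): hands the job in; it is judged then, once.
The state is a dict: "t": time; "joint_positions": joint angles; "qd": joint speeds; "joint_torque": joint torques, N m; "eef_pos": TCP position; "tool_rot": TCP orientation; "wrist_force": force on the tool from outside, world axes, zero at the start; "ft_torque": the same for the moment, N m; "gripper_width": finger opening in m; "finger_force": force on a finger pad.
Only numpy, scipy, OpenCV 4.12 (cv2) and the standard library are available. Lean on these libraries where they do the work, as an engineer would, in place of code of your own. Each camera call takes 0.05 s, during which the arm holds its last target. There are 200 camera calls.

### The job

Stand the squat screw-lid jar upright in the round seat of the press's pulled-out tray and push the tray fully home under the screw. Then wind the crank clockwise, as seen from above, until you feel the press's foot just touch the lid, add one further quarter of a turn and no more, and let go so that the jar stays clamped. Leave everything else on the worktop where it stands.

Things in the scene. Friction and masses are not known exactly. Their poses are not given: they have to be found in the camera images.
- jar_center (a point): Centre, half-way up, of the jar: a squat jar with a screw lid, 86 mm high, standing upright on the worktop at the start (this point 43 mm above its underside), about 0.3 kg. Its body is 56 mm wide along this frame's x and 62 mm along y; the lid, the top 11 mm, is round, 56 mm across. z points up. The seat fits it at any yaw.
- press: The jar-lid press, fixed on the worktop: base plate 165 x 270 mm (long side along y) and a 215 mm high C-frame. Origin on the worktop exactly under the screw's vertical axis; z up. Its column stands at x +70 to +100 mm, y within 32 mm; the head reaches from there to 26 mm past the axis, 181 to 215 mm above the worktop. The tray slides out towards +y. The crank sits on the head, turning about the axis.
- tray: Steel tray sliding along the press's y axis, same directions as the press. Origin at the centre of its round seat, on the seat's floor, 26 mm above the worktop. The seat is a recess 69 mm across with a rim 6 mm thick and 8 mm high. Starts pulled out, origin 145 to 165 mm along +y from the press's axis; home against its hard stop it is on the axis (0 mm). About 2.5 N of friction, no latch.
- tray_handle (a point): Centre of the tray's upright handle plate: 50 mm wide along x, 14 mm thick along y, 40 mm tall (18 to 58 mm above the worktop), 120 mm along +y of the seat's centre.
- crank (a joint): Crank angle, rad, growing clockwise seen from above, which lowers the foot 30 mm a turn (the crank keeps its height); starts between -0.5 and 0.5; at 0 the arm points along the press's -x. It stays where it is left. Turning it takes about 8 N at the grip while the foot hangs free, about 3 N more once the foot touches, rising steadily to about 13 N a quarter turn later.
- crank_grip (a point): Centre of the crank's upright grip, a turned knob 19 to 22 mm across and 46 mm tall (229 to 275 mm above the worktop; this point at 254 mm) that spins freely on its pin, 60 mm from the screw's axis. The flat crank arm under it has its top 227 mm above the worktop.
- foot_home (a point): Fixed mark on the screw's axis in the head, 185 mm above the worktop. Below it hangs the foot, a flat disc 40 mm across, backed by a spring (40 N preload, then 4 N per mm). The foot's setting on its stem differs by up to 14 mm from time to time and is not reported: the angle at which it meets the lid, 0.25 to 0.9 turn from the start, must be found by feel.
- mug: Bystander: mug with a handle, 101 mm high.
- tin: Bystander: food tin, 75 mm across, 110 mm high.
- spice_jar_a: Bystander: spice jar, 41 mm across, 105 mm high.
- spice_jar_b: Bystander: spice jar, 41 mm across, 105 mm high.
- mill: Bystander: small glass mill, 44 mm across, 90 mm high.
- lemon: Bystander: lemon, 78 mm long.
There are look-alikes about, which are no part of the job. Of the things like the part that bears jar_center, leave any that is pink, purple or red; of the rest the larger one is meant.

How it is judged:
On the way, in this order (a step that is already met when the one before it is completed fails the run):
1. the jar stands upright in the seat of the pulled-out tray, let go (horizontal distance between jar_center and tray below 0.008 m and z of jar_center in the frame of tray below 0.046 m and angle between jar_center's own z axis and vertical below 0.08 rad and y of tray in the frame of press above 0.1 m and contact force between the fingers and jar below 0.2 N), for 0.2 s.
2. the tray is home against its stop with the jar standing in it (y of tray in the frame of press below 0.004 m and horizontal distance between jar_center and tray below 0.008 m and angle between jar_center's own z axis and vertical below 0.08 rad), for 0.2 s.
3. the crank has brought the foot down onto the lid (contact force between jar and tray above 15 N and contact force between the arm and jar below 0.2 N and y of tray in the frame of press below 0.004 m), for 0.1 s.
At the end, for the whole second after the job is handed in: The tray is home (within 4 mm), the jar stands upright in its seat (centre within 8 mm), at rest, and the still crank holds it clamped with 63 to 80 N, which is about 0.19 to 0.34 turn past first touch (a quarter turn is 0.25) (all of step 2 and contact force between jar and tray between 63 and 80 N and linear speed of jar below 0.01 m/s and velocity of joint crank between -0.05 and 0.05 rad/s).
It fails at once if the jar is pressed or dumped on the tray with more than 90 N (the crank overwound) (contact force between jar and tray above 90 N).
It fails at once if a bystander is shifted by more than 30 mm (distance of any of mug, tin, spice_jar_a, spice_jar_b, mill, lemon from where it was at the start of the episode above 0.03 m).
It also fails if it takes over 72 s, if anything falls off the work surface, if the arm or the gripper's body presses on something with over 40 N, if the wrist force passes 120 N, or if a joint passes its speed limit or range.

## Working session

There is one attempt and no reset: what is moved stays moved. The work goes in short steps, Python scripts to look and compute and a shell command to move; the robot and the scene stay as the last step left them, time stands still between calls to the robot, and variables do not carry over. Pictures are saved under pics/ and viewed, at most 10 in all, crops included, and the job is handed in when it is done.

```bash
ls; mkdir -p pics; cat > h.py <<'E'
import numpy as np, cv2
from plant import monitor, eyes, workorder, arm
def cap(n,f=None):
    c=eyes.capture(n)
    if f: cv2.imwrite('pics/'+f,c['color'][:,:,::-1])
    return c
def K(c): return np.array([[c['fx'],0,c['cx']],[0,c['fy'],c['cy']],[0,0,1.]])
def ray(c,uv):
    p=cv2.undistortPoints(np.array([[uv]],float),K(c),np.array(c['dist_coeffs'],float))[0,0]
    R=cv2.Rodrigues(np.array(c['rvec'],float))[0]; t=np.array(c['tvec'],float).ravel()
    return -R.T@t, R.T@np.array([p[0],p[1],1.])
def plane(c,uv,z):
    o,d=ray(c,uv); return o+d*(z-o[2])/d[2]
def proj(c,P):
    return cv2.projectPoints(np.array(P,float).reshape(-1,1,3),np.array(c['rvec'],float),np.array(c['tvec'],float),K(c),np.array(c['dist_coeffs'],float))[0][:,0]
E
python3 - <<'E'
from h import *
a=cap('top','top0.png');b=cap('side','side0.png')
for c in(a,b): print(ray(c,(256,192)),c['fx'])
s=monitor.sense();print(s['t'],s['eef_pos'],s['tool_rot'],s['gripper_width'],s['wrist_force'])
E
```

```text
pics
(array([-0.54487726, -0.41734651,  1.54798475]), array([ 0.57126694,  0.23198182, -0.7876291 ])) 459.03540602833544
(array([-0.36838303,  1.18892123,  0.87830867]), array([ 0.50824097, -0.74404674, -0.43375453])) 491.770153070934
0.1 [0.24600755 0.54692703 0.21569104] [[ 9.11952807e-01 -4.10294810e-01 -4.97351809e-04]
 [-4.10295088e-01 -9.11951682e-01 -1.43898392e-03]
 [ 1.36846815e-04  1.51634643e-03 -9.99998841e-01]] 0.0857622810149552 [-0.14664864 -0.08247514 -0.10103913]
```

View pics/top0.png

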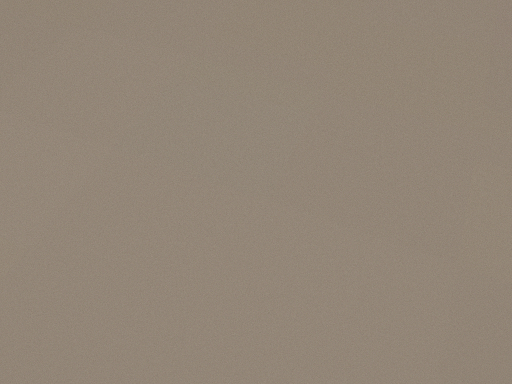

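View pics/side0.png

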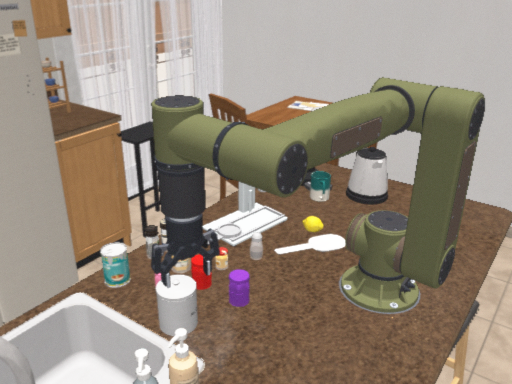

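The top view is uniform grey-brown (obstructed, or nothing useful). The side view shows the arm hiding the centre; coloured jars are around (165–240, 250–300), and a white tray is at (245,222). I'll check the top pixel spread and zoom in on the side view.

```bash
python3 - <<'E'
from h import *
a=cap('top');print(a['color'].reshape(-1,3).std(0), proj(a,[[0.5,0.2,0],[0.3,0.5,.2],[0,0,0]]))
b=cv2.imread('pics/side0.png')[160:340,90:350]
cv2.imwrite('pics/side0z.png',cv2.resize(b,None,fx=3,fy=3,interpolation=cv2.INTER_CUBIC))
c=cap('side')
print(proj(c,[[0,0,0],[.5,0,0],[.5,.4,0],[.246,.547,.217],[.5,-.3,0]]))
E
```

```text
[2.39518847 2.44573799 2.57963243] [[214.10411968 193.58629914]
 [118.04038847 175.40849963]
 [203.17355599 313.70204769]]
[[378.7518916  287.52454401]
 [241.88236823 235.87437222]
 [159.4527022  293.70187227]
 [188.07641716 289.28807036]
 [287.0958099  204.16330116]]
```

View pics/side0z.png

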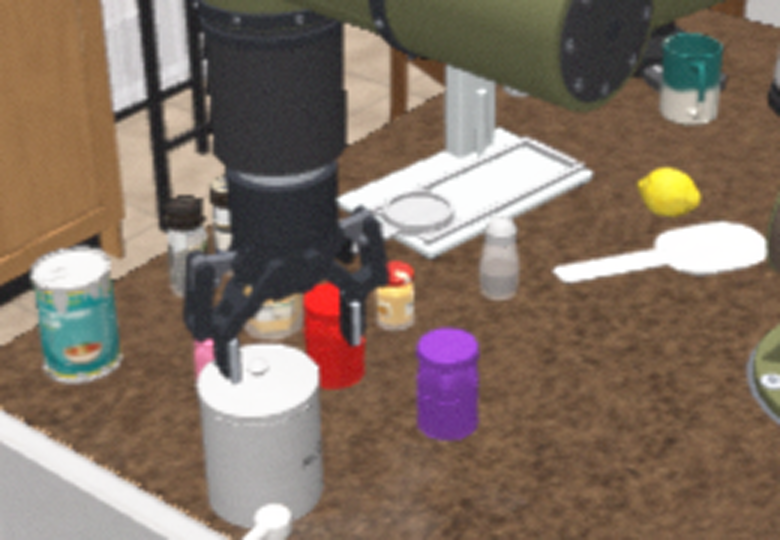

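The zoom shows the press's white base with its column at about zoom (470,110) and the tray seat ring at (418,212). There are purple, red and pink jars. A beige jar partly hidden at (272,310) is larger than the red-lidded one at (395,295). I'll swing the arm out of view.

```bash
python3 -m creep '[[0,0,0,0,0,0.06,1],[0,0,0,-0.03,0,0.05,1],[0,0,0,-0.06,0,0.01,1],[0,0,0,-0.06,-0.01,0,1],[0,0,0,-0.06,-0.01,0,1],[0,0,0,-0.06,-0.01,0,1],[0,0,0,-0.06,-0.01,0,1],[0,0,0,-0.06,-0.01,0,1]]'; python3 -m creep '[[0,0,0,-0.06,-0.01,0,1],[0,0,0,-0.06,-0.01,0,1],[0,0,0,0,0,0,1]]'
python3 - <<'E'
from h import *
c=cap('side','side1.png'); a=cap('top');print(a['color'].std())
b=c['color'][130:380,70:340,::-1]
cv2.imwrite('pics/side1z.png',cv2.resize(b,(648,600),interpolation=cv2.INTER_CUBIC))
E
```

```text
t: 1.2
eef_pos: [-0.1457, 0.4964, 0.3367]
tool_rot: [[0.912, -0.41, -0.0], [-0.41, -0.912, 0.0], [-0.0, -0.0, -1.0]]
wrist_force: [-0.4, 1.8, 0.6]
gripper_width: 0.0855
finger_force: 0.0
t: 1.58
eef_pos: [-0.2673, 0.4759, 0.3347]
tool_rot: [[0.914, -0.406, 0.001], [-0.406, -0.914, -0.003], [0.002, 0.002, -1.0]]
wrist_force: [0.1, 0.5, 0.2]
gripper_width: 0.0855
finger_force: 0.0
11.582824682849923
```

View pics/side1z.png

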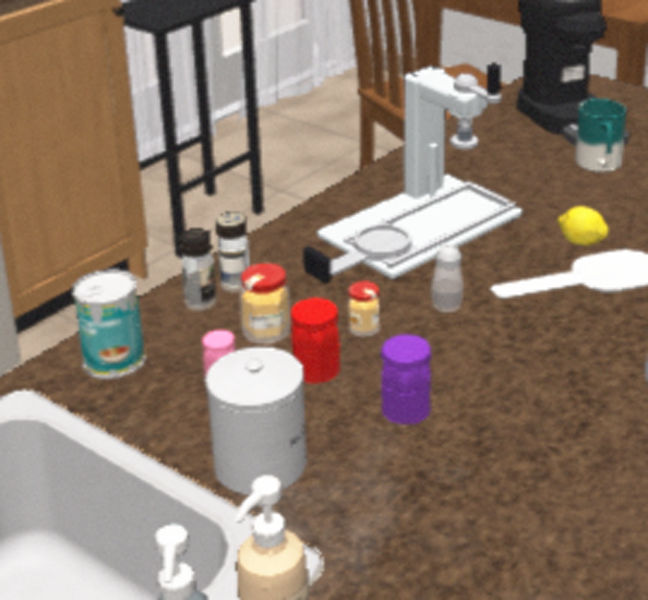

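Clear view now, at scale 2.4 with offset (70,130). The target is the larger beige red-lidded jar, with its lid at zoom (264,277). The press is at zoom (320–520, 65–270), its crank grip is black at (494,78), and the tray handle is black at (318,263). Next I'll segment the lid and enlarge the press.

```bash
python3 - <<'E'
from h import *
c=cap('side'); im=c['color']
a=cap('top','top1.png'); print(a['color'].reshape(-1,3).std(0))
hsv=cv2.cvtColor(im,cv2.COLOR_RGB2HSV)
m=(((hsv[...,0]<6)|(hsv[...,0]>172))&(hsv[...,1]>170)&(hsv[...,2]>70)).astype(np.uint8)
n,l,s,ct=cv2.connectedComponentsWithStats(m)
for i in range(1,n):
    if s[i,4]>25: print('red',s[i],ct[i])
m2=((hsv[...,0]>10)&(hsv[...,0]<24)&(hsv[...,1]>80)&(hsv[...,2]>150)).astype(np.uint8); m2[:,:165]=0;m2[:240]=0;m2[280:]=0;m2[:,230:]=0
n,l,s,ct=cv2.connectedComponentsWithStats(m2)
for i in range(1,n):
    if s[i,4]>25: print('beige',s[i],ct[i])
mb=(hsv[...,2]<45).astype(np.uint8); mb[:,:185]=0;mb[:150]=0;mb[250:]=0;mb[:,283:]=0
n,l,s,ct=cv2.connectedComponentsWithStats(mb)
for i in range(1,n):
    if s[i,4]>12: print('black',s[i],ct[i])
b=im[155:245,190:310,::-1]
cv2.imwrite('pics/press.png',cv2.resize(b,(800,600),interpolation=cv2.INTER_CUBIC))
E
```

```text
[2.40359212 2.46068369 2.59214047]
red [171 240  18  12 121] [180.99173554 245.05785124]
red [216 247  12   8  46] [220.5        250.60869565]
red [191 254  21  36 605] [201.44628099 270.55702479]
beige [170 250  20  20 239] [179.79497908 258.06694561]
beige [215 254  13  14 129] [221.0620155  260.31782946]
black [274 158   4  11  38] [275.44736842 163.        ]
black [197 234  10  13  86] [201.41860465 240.45348837]
```

View pics/press.png

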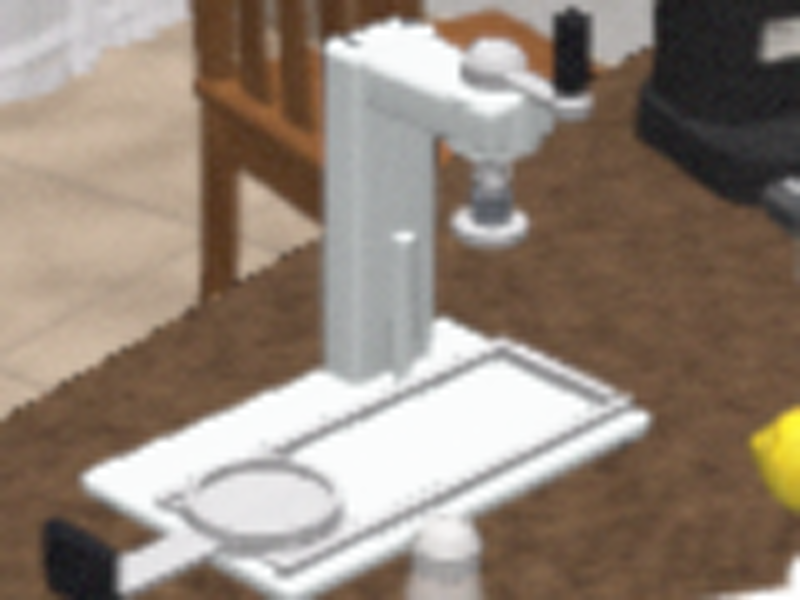

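View pics/top1.png

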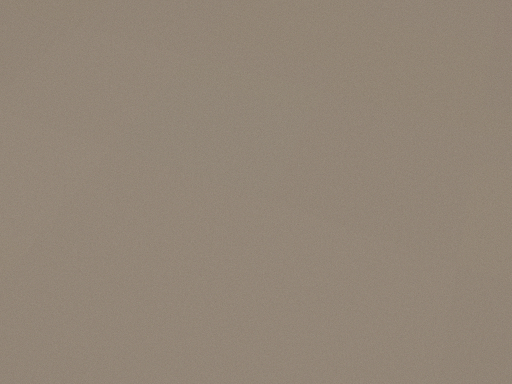

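The top camera is blocked (uniform), so only the side view is usable. In the press crop (scale 6.667, offset 190,155) the plate corners are at (85,478), (285,598), (650,415) and (445,320). The seat ring is centred at about (262,502), the foot disc at (490,225), the grip at (573,52) and the handle plate at (82,560).

```bash
python3 - <<'E'
from h import *
from scipy.optimize import least_squares
c=cap('side')
q=lambda x,y:((x+.5)/6.6667-.5+190,(y+.5)/6.6667-.5+155)
C=[q(85,478),q(285,598),q(650,415),q(445,320)]
P=[plane(c,p,.014) for p in C]
for i in range(4): print(P[i].round(4),np.linalg.norm(P[i]-P[i-1]).round(4))
seat=plane(c,q(262,500),.034);print('seat',seat)
print('handle',plane(c,q(82,560),.038)); print('handle mask',plane(c,(201.4,240.5),.038))
# joint fit: x,y,yaw,ty,crank,base xoff,h,footz
def pts(v):
    x,y,w,ty,k,bx,h,fz=v
    L=[[bx+82.5e-3,.135,h],[bx-82.5e-3,.135,h],[bx-82.5e-3,-.135,h],[bx+82.5e-3,-.135,h],[0,ty,.034],[0,ty+.12,.038],[-.06*np.cos(k),.06*np.sin(k),.252],[0,0,fz]]
    L=np.array(L); R=np.array([[np.cos(w),-np.sin(w),0],[np.sin(w),np.cos(w),0],[0,0,1]])
    return L@R.T+[x,y,0]
obs=np.array(C+[q(262,500),q(82,560),q(573,52),q(490,225)])
d=P[0]-P[3];w0=np.arctan2(-d[0],d[1])
m=np.mean(P,0)
r=least_squares(lambda v:np.r_[(proj(c,pts(v))-obs).ravel(),(v[5]-.0175)/.01,(v[6]-.014)/.005],[m[0],m[1],w0,.155,0,.0175,.014,.14])
print(r.x.round(4)); print(r.fun.round(2)); 
# jar: lid ellipse & body
for z,uv in [(.086,(180.99,245.06)),(.0805,(180.99,245.06))]: print('jar',plane(c,uv,z))
print('lid w', plane(c,(170.5,244),.08)-plane(c,(188.5,244),.08))
E
python3 - <<'E'
from h import *
b=cv2.imread('pics/side1.png')[225:285,160:240]
cv2.imwrite('pics/jar.png',cv2.resize(b,(800,600),interpolation=cv2.INTER_CUBIC))
E
```

```text
[0.6377 0.0484 0.014 ] 0.2695
[0.4797 0.0814 0.014 ] 0.1614
[ 0.4328 -0.189   0.014 ] 0.2744
[ 0.5894 -0.2167  0.014 ] 0.1591
seat [0.52685346 0.03856713 0.034     ]
handle [0.55813317 0.14303395 0.038     ]
handle mask [0.55151921 0.15317833 0.038     ]
[ 0.4964 -0.0874 -0.2073  0.1276 -0.6451  0.0575 -0.0029  0.1508]
[ 1.02 -1.44  0.95 -1.56  0.76  0.49  1.12 -0.21  1.17  0.24  0.15  2.55
  0.34  0.12 -5.33 -0.1   4.   -3.38]
jar [0.53148173 0.26886037 0.086     ]
jar [0.53772836 0.26247355 0.0805    ]
lid w [0.04426172 0.03240976 0.        ]
```

View pics/jar.png

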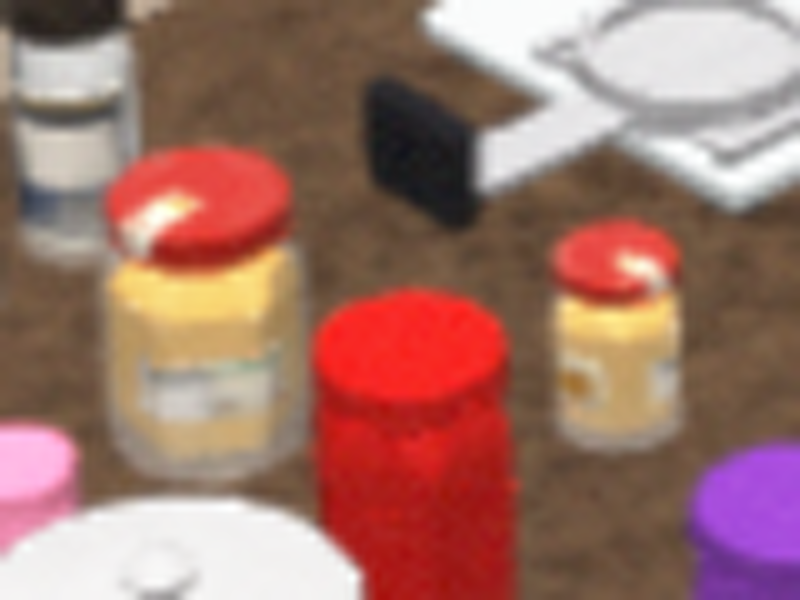

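Jar crop (scale 10, offset 160,225): the lid's top ellipse is centred at about (200,196) and 186 wide, which fits a 56 mm lid. The tray handle is centred at (421,151). My earlier handle pixel was clipped and the base y offset was fixed, so I'll refit with those corrected.

```bash
python3 - <<'E'
from h import *
from scipy.optimize import least_squares
c=cap('side')
q=lambda x,y:((x+.5)/6.6667-.5+190,(y+.5)/6.6667-.5+155)
j=lambda x,y:((x+.5)/10-.5+160,(y+.5)/10-.5+225)
obs=np.array([q(85,478),q(285,598),q(650,415),q(445,320),q(262,500),j(421,151),q(573,52),q(490,225)])
def pts(v):
    x,y,w,ty,k,bx,h,fz,by=v
    L=[[bx+82.5e-3,by+.135,h],[bx-82.5e-3,by+.135,h],[bx-82.5e-3,by-.135,h],[bx+82.5e-3,by-.135,h],[0,ty,.034],[0,ty+.12,.038],[-.06*np.cos(k),.06*np.sin(k),.252],[0,0,fz]]
    R=np.array([[np.cos(w),-np.sin(w),0],[np.sin(w),np.cos(w),0],[0,0,1]])
    return np.array(L)@R.T+[x,y,0]
r=least_squares(lambda v:np.r_[(proj(c,pts(v))-obs).ravel(),(v[5]-.0175)/.005,(v[6]-.014)/.005,(v[7]-.14)/.01,(v[3]-.155)/.006],[.5,-.11,-.18,.155,0,.0175,.014,.14,.04])
print(r.x.round(4)); print(r.fun.round(2)); p=pts(r.x); print('seat',p[4],'handle',p[5],'grip',p[6])
for n,uv,z in [('jar',(200,196),.086),('red',(412,348),.086),('redbig',(412,348),.11),('pink',(22,462),.06),('jarbase',(205,425),0)]: print(n,plane(c,j(*uv),z))
zo=lambda x,y:((x+.5)/2.4-.5+70,(y+.5)/2.4-.5+130)
for n,uv,z in [('spA',(198,240),.105),('spB',(232,222),.105),('mill',(448,253),.09),('silver',(255,372),.13),('tin',(106,288),.11),('small',(363,292),.06),('purple',(407,350),.086)]: print(n,plane(c,zo(*uv),z).round(3))
E
```

```text
[ 0.5005 -0.1234 -0.1895  0.1588  0.0184  0.0203  0.016   0.1362  0.0629]
[-0.84 -0.22  0.49 -0.06  0.72  0.74 -0.12 -0.05  0.25 -1.02 -0.05  0.36
  0.11  0.31 -0.59 -0.16  0.56  0.4  -0.38  0.63]
seat [0.53039701 0.03257993 0.034     ] handle [0.55299609 0.15043273 0.038     ] grip [ 0.44178535 -0.11098101  0.252     ]
jar [0.53853232 0.26758246 0.086     ]
red [0.43279927 0.2927868  0.086     ]
redbig [0.40853048 0.31993181 0.11      ]
pink [0.5109811  0.37387296 0.06      ]
jarbase [0.54368693 0.26629201 0.        ]
spA [0.643 0.277 0.105]
spB [0.641 0.216 0.105]
mill [0.377 0.091 0.09 ]
silver [0.364 0.466 0.13 ]
tin [0.642 0.429 0.11 ]
small [0.438 0.194 0.06 ]
purple [0.296 0.291 0.086]
```

Consistent fit: the press axis is at (0.500,-0.123) with yaw -0.19, the seat is at about (0.530,0.034), and the jar is at (0.539,0.267). The jar's neighbours are about 105 mm away or more, so the approach is clear. Moving above the jar.

```bash
python3 -m creep '[[0,0,0,0.058,-0.015,0,1],[0,0,0,0.058,-0.015,0,1],[0,0,0,0.058,-0.015,0,1],[0,0,0,0.058,-0.015,0,1],[0,0,0,0.058,-0.015,0,1],[0,0,0,0.058,-0.015,0,1],[0,0,0,0.058,-0.015,0,1],[0,0,0,0.058,-0.015,0,1]]' >/dev/null; python3 -m creep '[[0,0,0,0.058,-0.015,0,1],[0,0,0,0.058,-0.015,0,1],[0,0,0,0.058,-0.015,0,1],[0,0,0,0.058,-0.015,-0.04,1],[0,0,0,0.058,-0.015,-0.04,1],[0,0,0,0.055,-0.015,-0.04,1],[0,0,0,0,0,-0.04,1],[0,0,0,0,0,0,1]]'
```

```text
t: 3.88
eef_pos: [0.5235, 0.2704, 0.1876]
tool_rot: [[0.911, -0.413, -0.006], [-0.413, -0.911, -0.004], [-0.003, 0.006, -1.0]]
wrist_force: [-0.6, -0.1, 0.2]
gripper_width: 0.0854
finger_force: 0.0
```

```bash
python3 -m creep '[[0,0,0,0.016,-0.003,-0.02,1],[0,0,0,0,0,-0.03,1],[0,0,0,0,0,0,1]]'
python3 - <<'E'
from h import *
c=cap('side'); b=c['color'][170:290,130:290,::-1]
cv2.imwrite('pics/pre.png',cv2.resize(b,(800,600),interpolation=cv2.INTER_CUBIC))
E
```

```text
t: 4.25
eef_pos: [0.5397, 0.2692, 0.1399]
tool_rot: [[0.912, -0.41, -0.002], [-0.41, -0.912, -0.002], [-0.001, 0.002, -1.0]]
wrist_force: [-0.1, 0.3, 0.2]
gripper_width: 0.0857
finger_force: 0.0
```

View pics/pre.png

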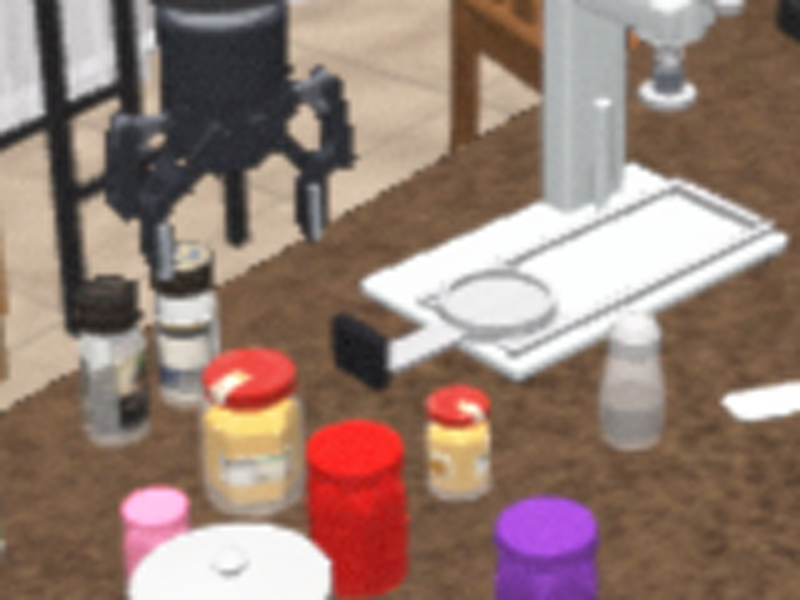

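The gripper hangs above the jar, with its tips at crop (160,275) and (313,237), and the lid below at (249,375). I'll check the alignment numerically.

```bash
python3 - <<'E'
from h import *
c=cap('side')
z=lambda x,y:((x+.5)/5-.5+130,(y+.5)/5-.5+170)
for h in (.126,.139): print(h,plane(c,z(236,256),h))
print(proj(c,[[.5395,.267,.086],[.5397,.2692,.126]])); print(z(249,372))
print(plane(c,z(249,372),.086))
E
```

```text
0.126 [0.59398309 0.21706003 0.126     ]
0.139 [0.57735326 0.23385393 0.139     ]
[[179.44498334 243.96825924]
 [178.19234468 232.84710906]]
(179.4, 244.0)
[0.53948545 0.26721494 0.086     ]
```

Visible tips appear about 20 mm higher than the TCP suggests (open fingers recede). A slightly lower grasp suits both readings, so I'll descend to TCP z≈0.038 and close.

```bash
python3 -c "
from plant import arm;print(arm.finger_overhang)"; python3 -m creep '[[0,0,0,0,-0.002,-0.04,1],[0,0,0,0,0,-0.03,1],[0,0,0,0,0,-0.02,1],[0,0,0,0,0,-0.012,1],[0,0,0,0,0,0,1]]' 30; python3 -m creep '[[0,0,0,0,0,0,0.8],[0,0,0,0,0,0,0.4],[0,0,0,0,0,0,0.4],[0,0,0,0,0,0,0.4],[0,0,0,0,0,0,0.4],[0,0,0,0,0,0,0.4]]' 30
```

```text
0.014
t: 4.97
eef_pos: [0.5403, 0.2677, 0.0394]
tool_rot: [[0.912, -0.41, 0.0], [-0.41, -0.912, -0.0], [0.0, 0.0, -1.0]]
wrist_force: [-0.2, -0.1, 0.1]
gripper_width: 0.0851
finger_force: 0.0
t: 5.72
eef_pos: [0.5408, 0.2677, 0.0408]
tool_rot: [[0.912, -0.41, 0.002], [-0.41, -0.912, 0.0], [0.002, -0.001, -1.0]]
wrist_force: [-1.2, -1.5, 6.3]
gripper_width: 0.0556
finger_force: 31.7
```

The fingers stopped at 55.6 mm, which matches the 56 mm jar width. Lifting and carrying over the handle to the seat, at TCP target (0.531,0.034).

```bash
python3 -m creep '[[0,0,0,0,0,0.03,0.4],[0,0,0,0,0,0.05,0.4],[0,0,0,0,-0.01,0.02,0.4],[0,0,0,-0.002,-0.05,0,0.4],[0,0,0,-0.002,-0.055,0,0.4],[0,0,0,-0.002,-0.055,0,0.4],[0,0,0,-0.002,-0.05,0,0.4],[0,0,0,-0.002,-0.014,0,0.4]]' 40;  python3 -m creep '[[0,0,0,0,0,-0.02,0.4],[0,0,0,0,0,0,0.4]]'
```

```text
t: 6.72
eef_pos: [0.5292, 0.031, 0.138]
tool_rot: [[0.911, -0.413, -0.002], [-0.413, -0.911, 0.0], [-0.002, 0.001, -1.0]]
wrist_force: [0.4, 0.2, -2.9]
gripper_width: 0.055
finger_force: 43.5
t: 6.98
eef_pos: [0.5284, 0.0342, 0.1156]
tool_rot: [[0.912, -0.41, -0.006], [-0.41, -0.912, -0.001], [-0.005, 0.003, -1.0]]
wrist_force: [-0.1, 0.6, -2.7]
gripper_width: 0.0554
finger_force: 43.4
```

```bash
python3 -m creep '[[0,0,0,0.0025,0,-0.02,0.4],[0,0,0,0,0,-0.012,0.4],[0,0,0,0,0,0,0.4]]'
python3 - <<'E'
from h import *
c=cap('side'); s=monitor.sense(); print(s['eef_pos'])
b=c['color'][180:255,190:290,::-1]
cv2.imwrite('pics/over.png',cv2.resize(b,(800,600),interpolation=cv2.INTER_CUBIC))
e=np.array(s['eef_pos']); d=e[2]-.0408
g=lambda P:((proj(c,P)-[190,180]+.5)*8-.5).round(0).tolist()
J=[.5300,.0345]
print('pred lid',g([J+[.086+d]]),'pred base',g([J+[d]]),'seat rim',g([[.530,.0345,.034]]))
E
```

```text
t: 7.35
eef_pos: [0.5319, 0.034, 0.0858]
tool_rot: [[0.912, -0.41, -0.003], [-0.41, -0.912, -0.001], [-0.002, 0.002, -1.0]]
wrist_force: [-0.2, -0.3, -2.0]
gripper_width: 0.0547
finger_force: 43.5
[0.53248041 0.03398637 0.08700864]
pred lid [[312.0, 189.0]] pred base [[314.0, 369.0]] seat rim [[314.0, 394.0]]
```

View pics/over.png

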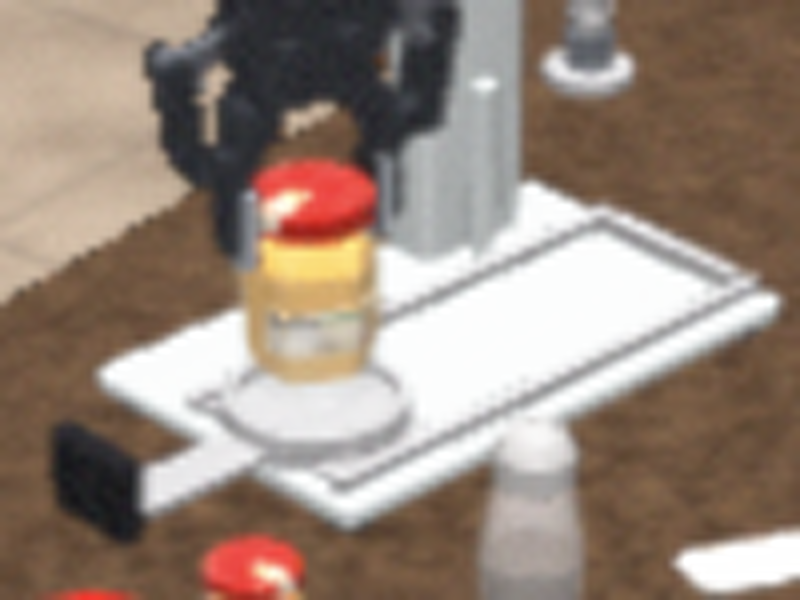

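The jar hangs over the seat. The lid is at crop (316,194) and the seat ring at about (316,392), aligned laterally with a depth difference of a few mm at most. Lowering, with a feel for the floor (expected TCP z≈0.067, or 0.075 if it lands on the rim).

```bash
python3 -m creep '[[0,0,0,0,-0.001,-0.008,0.4],[0,0,0,0,0,0,0.4]]'|head -4; for i in 1; do python3 -m creep '[[0,0,0,0,0,-0.004,0.4],[0,0,0,0,0,0,0.4]]'|sed -n '2p;4p'; done;  python3 -m creep '[[0,0,0,0,0,-0.003,0.4],[0,0,0,0,0,0,0.4]]'|sed -n '2p;4p'; python3 -m creep '[[0,0,0,0,0,-0.002,0.4],[0,0,0,0,0,0,0.4]]'|sed -n '2p;4p'
```

```text
t: 7.65
eef_pos: [0.5323, 0.0326, 0.0787]
tool_rot: [[0.912, -0.41, -0.001], [-0.41, -0.912, -0.0], [-0.001, 0.0, -1.0]]
wrist_force: [0.3, 0.4, -2.0]
eef_pos: [0.5325, 0.0326, 0.075]
wrist_force: [0.2, 0.1, -2.6]
eef_pos: [0.5325, 0.0326, 0.072]
wrist_force: [0.3, -0.0, -2.8]
eef_pos: [0.5326, 0.0327, 0.07]
wrist_force: [0.0, -0.5, -3.3]
```

```bash
python3 -m creep '[[0,0,0,0,0,-0.002,0.4],[0,0,0,0,0,0,0.4]]'|sed -n '2p;4p'; python3 -m creep '[[0,0,0,0,0,-0.001,0.4],[0,0,0,0,0,0,0.4]]'|sed -n '2p;4p'; python3 -m creep '[[0,0,0,0,0,-0.001,0.4],[0,0,0,0,0,0,0.4]]'|sed -n '2p;4p'
```

```text
eef_pos: [0.5325, 0.0326, 0.068]
wrist_force: [0.2, 0.1, -2.2]
eef_pos: [0.5326, 0.0327, 0.0671]
wrist_force: [0.5, 0.2, -2.0]
eef_pos: [0.5329, 0.0325, 0.067]
wrist_force: [-1.3, -1.2, 0.4]
```

Touchdown at 0.067, the seat floor as expected. Releasing and rising.

```bash
python3 -m creep '[[0,0,0,0,0,0,0.6],[0,0,0,0,0,0,0.85],[0,0,0,0,0,0,0.85],[0,0,0,0,0,0,0.85],[0,0,0,0,0,0,0.85]]'|sed -n '1,5p'; python3 -m creep '[[0,0,0,0,0,0.02,0.85],[0,0,0,0,0,0.05,0.85],[0,0,0,0,0,0.05,0.85],[0,0,0,-0.02,0.05,0.0,0.6],[0,0,0,0,0.06,0,0.3],[0,0,0,0,0.06,0,0],[0,0,0,0.02,0.04,0,0],[0,0,0,0,0,0,0]]'
python3 - <<'E'
from h import *
c=cap('side'); im=c['color']; hsv=cv2.cvtColor(im,cv2.COLOR_RGB2HSV)
m=(((hsv[...,0]<6)|(hsv[...,0]>172))&(hsv[...,1]>170)&(hsv[...,2]>70)).astype(np.uint8)
n,l,s,ct=cv2.connectedComponentsWithStats(m)
for i in range(1,n):
    if s[i,4]>25: print('red',s[i],ct[i])
print(proj(c,[[.5305,.0345,.112-.0055]]))
cv2.imwrite('pics/placed.png',cv2.resize(im[150:255,170:310,::-1],(800,600),interpolation=cv2.INTER_CUBIC))
E
```

```text
t: 9.78
eef_pos: [0.5327, 0.0327, 0.0662]
tool_rot: [[0.912, -0.41, 0.0], [-0.41, -0.912, -0.0], [0.0, 0.0, -1.0]]
wrist_force: [-0.8, 0.3, -0.5]
gripper_width: 0.0725
t: 10.78
eef_pos: [0.5326, 0.245, 0.1844]
tool_rot: [[0.913, -0.408, -0.002], [-0.408, -0.913, -0.002], [-0.001, 0.002, -1.0]]
wrist_force: [0.9, -0.6, -0.2]
gripper_width: -0.0
finger_force: 0.0
red [221 205  15  10  74] [229.32432432 209.37837838]
red [216 247  12   8  45] [220.53333333 250.6       ]
red [191 254  21  36 607] [201.40362438 270.46787479]
[[228.56169371 210.0235789 ]]
```

View pics/placed.png

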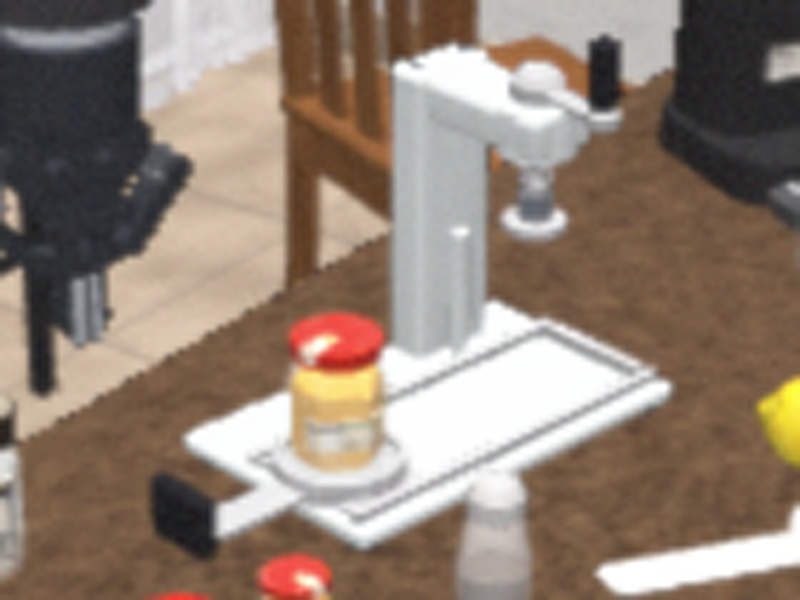

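The jar stands upright in the seat: lid mask centroid (229.3,209.4) against (228.6,210.0) expected. The tray is still out and the crank grip is unchanged. Next I'll line up the closed fingers behind the handle.

```bash
python3 -m creep '[[0,0,0.116,0.015,-0.022,0,0],[0,0,0.116,0.0155,-0.0215,-0.03,0],[0,0,0,0,0,-0.05,0],[0,0,0,0,0,-0.04,0],[0,0,0,0,0,-0.015,0],[0,0,0,0,0,-0.007,0],[0,0,0,0,0,0,0]]'
python3 - <<'E'
from h import *
c=cap('side'); im=c['color']; s=monitor.sense(); e=np.array(s['eef_pos'])
hsv=cv2.cvtColor(im,cv2.COLOR_RGB2HSV)
mb=(hsv[...,2]<45).astype(np.uint8); mb[:,:150]=0;mb[:220]=0;mb[260:]=0;mb[:,230:]=0
n,l,st,ct=cv2.connectedComponentsWithStats(mb)
for i in range(1,n):
    if st[i,4]>12: print('black',st[i],ct[i])
print(proj(c,[e,e-[0,0,.014],e+[0,0,.02]]))
E
```

```text
t: 11.7
eef_pos: [0.5638, 0.1994, 0.0457]
tool_rot: [[0.982, -0.19, 0.002], [-0.19, -0.982, 0.001], [0.002, -0.001, -1.0]]
wrist_force: [-0.0, 0.2, 0.1]
gripper_width: -0.0002
finger_force: 0.0
black [197 235  10  12  75] [201.32       240.66666667]
[[188.8809841  243.2429805 ]
 [189.07333616 246.97534553]
 [188.6035262  237.86082825]]
```

```bash
python3 -m creep '[[0,0,0,-0.002,-0.010,-0.002,0],[0,0,0,-0.002,-0.010,0,0],[0,0,0,-0.0015,-0.008,0,0],[0,0,0,-0.0015,-0.008,0,0],[0,0,0,-0.002,-0.010,0,0],[0,0,0,-0.0025,-0.013,0,0]]';python3 -m creep '[[0,0,0,-0.003,-0.016,0,0],[0,0,0,-0.003,-0.016,0,0],[0,0,0,-0.003,-0.016,0,0],[0,0,0,-0.003,-0.016,0,0],[0,0,0,-0.003,-0.016,0,0],[0,0,0,-0.003,-0.014,0,0]]' ; python3 -m creep '[[0,0,0,-0.0023,-0.012,0,0],[0,0,0,-0.001,-0.006,0,0]]'
```

```text
t: 12.5
eef_pos: [0.5519, 0.14, 0.0425]
tool_rot: [[0.982, -0.189, 0.001], [-0.189, -0.982, 0.001], [0.001, -0.001, -1.0]]
wrist_force: [1.9, 2.5, 0.2]
gripper_width: -0.0001
finger_force: 1.4
t: 13.25
eef_pos: [0.5335, 0.0451, 0.0424]
tool_rot: [[0.982, -0.19, 0.0], [-0.19, -0.982, -0.0], [0.0, 0.0, -1.0]]
wrist_force: [1.5, 3.2, 0.7]
gripper_width: 0.0001
finger_force: 1.5
t: 13.5
eef_pos: [0.5299, 0.0273, 0.0422]
tool_rot: [[0.982, -0.19, -0.001], [-0.19, -0.982, -0.0], [-0.001, 0.0, -1.0]]
wrist_force: [1.5, 3.0, 2.3]
gripper_width: 0.0001
finger_force: 1.4
```

Pushing with about 3 N. About 12 mm remain; approaching the stop in small steps.

```bash
python3 -m creep '[[0,0,0,-0.001,-0.005,0,0],[0,0,0,-0.0006,-0.003,0,0]]'|sed -n '2p;4p'; python3 -m creep '[[0,0,0,-0.0004,-0.002,0,0]]'|sed -n '2p;4p';python3 -m creep '[[0,0,0,-0.0004,-0.002,0,0]]'|sed -n '2p;4p';python3 -m creep '[[0,0,0,-0.0004,-0.002,0,0]]'|sed -n '2p;4p'
```

```text
eef_pos: [0.5286, 0.0201, 0.0422]
wrist_force: [0.3, 2.6, 1.6]
eef_pos: [0.5283, 0.0182, 0.0422]
wrist_force: [0.2, 2.4, 1.9]
eef_pos: [0.5279, 0.0162, 0.0422]
wrist_force: [0.3, 3.4, 0.8]
eef_pos: [0.5275, 0.0142, 0.0422]
wrist_force: [0.6, 1.9, 1.4]
```

```bash
for i in 1; do python3 -m creep '[[0,0,0,-0.0004,-0.002,0,0]]'|sed -n '2p;4p'; python3 -m creep '[[0,0,0,-0.0003,-0.0015,0,0]]'|sed -n '2p;4p';python3 -m creep '[[0,0,0,-0.0003,-0.0015,0,0]]'|sed -n '2p;4p';python3 -m creep '[[0,0,0,-0.0003,-0.0015,0,0]]'|sed -n '2p;4p'; done
```

```text
eef_pos: [0.5271, 0.0121, 0.0422]
wrist_force: [0.3, 2.5, 1.3]
eef_pos: [0.5268, 0.0106, 0.0422]
wrist_force: [1.2, 2.1, 0.7]
eef_pos: [0.5266, 0.0091, 0.0422]
wrist_force: [1.1, 2.5, 1.4]
eef_pos: [0.5263, 0.0076, 0.0422]
wrist_force: [0.0, 2.1, 0.5]
```

```bash
for i in 1; do python3 -m creep '[[0,0,0,-0.0003,-0.0015,0,0]]'|sed -n '2p;4p'; python3 -m creep '[[0,0,0,-0.0003,-0.0015,0,0]]'|sed -n '2p;4p';python3 -m creep '[[0,0,0,-0.0003,-0.0015,0,0]]'|sed -n '2p;4p';python3 -m creep '[[0,0,0,-0.0003,-0.0015,0,0]]'|sed -n '2p;4p'; done
python3 - <<'E'
from h import *
c=cap('side'); im=c['color']; hsv=cv2.cvtColor(im,cv2.COLOR_RGB2HSV)
m=(((hsv[...,0]<6)|(hsv[...,0]>172))&(hsv[...,1]>150)&(hsv[...,2]>70)).astype(np.uint8)
n,l,s,ct=cv2.connectedComponentsWithStats(m)
for i in range(1,n):
    if s[i,4]>15: print('red',s[i],ct[i])
print(proj(c,[[.5005,-.1234,.1065]]))
E
```

```text
eef_pos: [0.526, 0.0061, 0.0422]
wrist_force: [0.9, 1.9, 0.2]
eef_pos: [0.5257, 0.0046, 0.0422]
wrist_force: [2.0, 1.7, 0.4]
eef_pos: [0.5254, 0.0031, 0.0423]
wrist_force: [2.3, 1.4, 1.4]
eef_pos: [0.5252, 0.0016, 0.0423]
wrist_force: [2.7, 3.2, 0.1]
red [256 192  15   8  75] [263.98666667 194.89333333]
red [215 247  13   8  62] [220.53225806 250.25806452]
red [191 254  21  36 628] [201.34235669 270.56847134]
[[262.31861003 195.70777118]]
```

```bash
for i in 1; do python3 -m creep '[[0,0,0,-0.0003,-0.0015,0,0]]'|sed -n '2p;4p'; python3 -m creep '[[0,0,0,-0.0003,-0.0015,0,0]]'|sed -n '2p;4p';python3 -m creep '[[0,0,0,-0.0003,-0.0015,0,0]]'|sed -n '2p;4p';python3 -m creep '[[0,0,0,-0.0003,-0.0015,0,0]]'|sed -n '2p;4p'; done
```

```text
eef_pos: [0.5252, 0.0013, 0.0423]
wrist_force: [1.7, 10.2, 0.5]
eef_pos: [0.5252, 0.0011, 0.0423]
wrist_force: [2.2, 14.3, -0.7]
eef_pos: [0.5252, 0.0008, 0.0423]
wrist_force: [3.2, 18.8, 0.8]
eef_pos: [0.5252, 0.0006, 0.0423]
wrist_force: [2.3, 24.1, 0.8]
```

Tray is hard against its stop (force rises at y≈0.0012). Backing off, rising, and measuring the axis and grip.

```bash
python3 -m creep '[[0,0,0,0.001,0.005,0,0],[0,0,0,0.008,0.04,0,0],[0,0,0,0.008,0.04,0.03,0],[0,0,0,0,0.03,0.05,0],[0,0,0,0,0.02,0.06,0],[0,0,0,0,0,0.06,0],[0,0,0,0,0,0.05,0],[0,0,0,0,0,0.01,0]]'|sed -n '1,2p;4p'
python3 - <<'E'
from h import *
c=cap('side'); im=c['color']; hsv=cv2.cvtColor(im,cv2.COLOR_RGB2HSV)
m=(((hsv[...,0]<6)|(hsv[...,0]>172))&(hsv[...,1]>170)&(hsv[...,2]>70)).astype(np.uint8)
n,l,s,ct=cv2.connectedComponentsWithStats(m)
p=[ct[i] for i in range(1,n) if 190<s[i,1]<200][0]; print('lid',p)
A=plane(c,(229.32,209.38),.1065);B=plane(c,p,.1065);print(A,B,B-A,np.linalg.norm(B-A))
mb=((hsv[...,2]<45)).astype(np.uint8); 
g=mb[150:180,265:290]; M=cv2.moments(g,True); gc=(265+M['m10']/M['m00'],150+M['m01']/M['m00']); print('grip',gc,M['m00'],plane(c,gc,.252)); print(cv2.boundingRect(g))
# tray handle
mh=mb.copy(); mh[:195]=0;mh[240:]=0;mh[:,215:]=mh[:,215:];mh[:,:205]=0;mh[:,255:]=0
n,l,s,ct=cv2.connectedComponentsWithStats(mh)
for i in range(1,n):
    if s[i,4]>12: print('handle',s[i],ct[i],plane(c,ct[i],.038))
print('handle before by same mask', plane(c,(201.4,240.5),.038))
# axis from screw stem/foot bright? foot disc bottom
E
```

```text
t: 16.68
eef_pos: [0.5414, 0.1297, 0.3055]
wrist_force: [0.2, 0.4, 0.3]
lid [257.         193.57142857]
[0.53128082 0.02931107 0.1065    ] [ 0.52565211 -0.12645394  0.1065    ] [-0.00562871 -0.15576501  0.        ] 0.15586667526225187
grip (282.13235294117646, 165.89705882352942) 68.0 [ 0.40941589 -0.10028584  0.252     ]
(9, 5, 16, 22)
handle [234 218   9  11  62] [238.12903226 223.32258065] [ 0.52308684 -0.00926837  0.038     ]
handle before by same mask [0.55151921 0.15317833 0.038     ]
```

```bash
python3 - <<'E'
from h import *
c=cap('side'); 
A=plane(c,(229.32,209.38),.1065);B=plane(c,(263.99,194.89),.1065);print(A,B,np.linalg.norm(B-A))
hsv=cv2.cvtColor(c['color'],cv2.COLOR_RGB2HSV)
mb=(hsv[...,2]<55).astype(np.uint8)[150:175,270:282]
n,l,s,ct=cv2.connectedComponentsWithStats(mb); print(s,ct+[270,150])
for i in range(1,n):
    if s[i,4]>20: print(plane(c,ct[i]+[270,150],.252),plane(c,ct[i]+[270,150],.250))
P=plane(c,(275.45,163.0),.252); print(P)
for ax in ([.5007,-.126],[.5015,-.1274],[.5005,-.1234]): d=P[:2]-ax; print(np.linalg.norm(d),d, 'k',np.arctan2(d@[.18,.984],-(d@[.984,-.18])))
E
```

```text
[0.53128082 0.02931107 0.1065    ] [ 0.49941391 -0.13245977  0.1065    ] 0.16487967428215536
[[  0   0  12  25 258]
 [  4   8   4  11  42]] [[275.51162791 161.8372093 ]
 [275.42857143 163.        ]]
[ 0.44081424 -0.10819585  0.252     ] [ 0.44339826 -0.11233795  0.25      ]
[ 0.44075664 -0.10823891  0.252     ]
0.0625192957669052 [-0.05994336  0.01776109] k 0.10713041001370738
0.06369382042721695 [-0.06074336  0.01916109] k 0.12463763427910103
0.06163706145175296 [-0.05974336  0.01516109] k 0.06759752684147864
```

Axis ≈ (0.501,-0.126), press yaw ≈ -0.185, grip ≈ (0.4415,-0.110). Radius is 61–62 mm against the stated 60, so the fit is consistent. Moving above the grip.

```bash
python3 -m creep '[[0,0,0,-0.01,-0.02,0.015,0.55],[0,0,0,-0.02,-0.05,0.005,0.55],[0,0,0,-0.022,-0.055,0,0.55],[0,0,0,-0.022,-0.055,0,0.55],[0,0,0,-0.022,-0.055,0,0.55],[0,0,0,-0.004,-0.004,0,0.55],[0,0,0,0,0,0,0.55]]'
python3 - <<'E'
from h import *
c=cap('side');e=np.array(monitor.sense()['eef_pos']);print(e,proj(c,[e]))
hsv=cv2.cvtColor(c['color'],cv2.COLOR_RGB2HSV)
mb=(hsv[...,2]<55).astype(np.uint8)[100:175,255:300]
n,l,s,ct=cv2.connectedComponentsWithStats(mb)
for i in range(1,n):
  if s[i,4]>12: print(s[i],ct[i]+[255,100])
for r in hsv[130:172:2,262:292,2]: print(' '.join('%3d'%v for v in r))
E
```

```text
t: 17.65
eef_pos: [0.4401, -0.1092, 0.3211]
tool_rot: [[0.982, -0.191, -0.001], [-0.191, -0.982, -0.0], [-0.001, 0.0, -1.0]]
wrist_force: [-0.4, 0.5, 0.1]
gripper_width: 0.0469
finger_force: 0.0
[ 0.44056433 -0.10846243  0.32092639] [[276.21312527 143.57342789]]
[  7   0  31  38 553] [277.14647378 115.27848101]
[ 31  30  14  45 522] [293.4348659  151.77586207]
[18 58  5 11 45] [275.35555556 163.        ]
 97  95  91  92  99  87  49  46  45  58  83 101 100 103 101  98  97  83  46  36  39  43  83 128  60  41  43  40  44  40
103  96  97  99  95  84  53  49  46  72 110 132  90 101 105 107 101  86  46  39  41  45  82 126  58  36  33  38  37  41
110 103  94  98 101  89  48  50  49  77 122 132  81  94  97  96  95  83  42  38  38  50  90 123  61  38  36  33  36  36
185 179 179 176 158 132  62  48  48  79 129 132  81  96 102 104 101  93  54  50  41  48  76 100  86  43  34  32  35  36
184 187 186 184 183 162  76  63  59  78 122 132 107 150 137 124 118 116 106 106 100  96  95  99  89  46  32  39  35  39
184 186 187 187 183 180 165 136 147 148 144 159 178 185 183 183 183 180 178 175 162 157 135 
[... 1127 characters left out ...]
 151 152 150 147 156 147  59  30  31  32  44 102 176 186 183 186 185 184 185 187 162  65  27  39  37
235 236 236 233 229 216 168 152 156 154 132  56  34  32  28  41 102 179 185 187 184 185 175 159 113 109  60  36  34  38
216 220 221 222 218 211 194 160 158 154 130  54  34  31  30  42  83 148 171 188 172 128 115 114 114 100  47  40  32  35
156 160 164 182 220 228 227 220 190 170 136  57  35  34  33  34  56  92 112 113 111 109 104 108  99  74  38  33  37  32
202 189 185 184 191 182 183 202 223 228 204  91  47  40  51  79 108 115 118 111 111 107 101  93  59  51  38  40  36  31
249 251 250 248 242 226 190 167 142 142 150 184 216 216 215 199 160 116 106 103 103 109 104  85  50  46  55  53  41  35
```

The finger midpoint (u≈276) lines up with the knob (u≈275.4). Descending to TCP z≈0.244 and gripping.

```bash
python3 -m creep '[[0,0,0,0.001,-0.001,-0.03,0.55],[0,0,0,0,0,-0.03,0.55],[0,0,0,0,0,-0.012,0.55],[0,0,0,0,0,-0.005,0.55],[0,0,0,0,0,0,0.55]]' | sed -n '2p;4,6p'; python3 -m creep '[[0,0,0,0,0,0,0.3],[0,0,0,0,0,0,0.1],[0,0,0,0,0,0,0.1],[0,0,0,0,0,0,0.1],[0,0,0,0,0,0,0.1]]' 40
```

```text
eef_pos: [0.4422, -0.1094, 0.2452]
wrist_force: [-0.1, 0.0, 0.5]
gripper_width: 0.0471
finger_force: 0.0
t: 18.95
eef_pos: [0.442, -0.1103, 0.2459]
tool_rot: [[0.982, -0.19, 0.002], [-0.19, -0.982, -0.001], [0.002, 0.001, -1.0]]
wrist_force: [-0.9, -4.2, 5.3]
gripper_width: 0.0179
finger_force: 39.1
```

Knob gripped. Work out the circle increments.

```bash
cat > f.py <<'E'
import sys,re,numpy as np
w=-.187; ax=np.array([.501,-.126])
R=np.array([[np.cos(w),-np.sin(w)],[np.sin(w),np.cos(w)]])
for blk in sys.stdin.read().split('t: ')[1:]:
    t=float(blk.split()[0]); g=lambda n:np.array(eval(re.search(n+r': (\[.*\])',blk)[1]))
    e=R.T@(g('eef_pos')[:2]-ax); F=R.T@g('wrist_force')[:2]
    k=np.arctan2(e[1],-e[0]); rad=np.array([-np.cos(k),np.sin(k)]); tan=np.array([np.sin(k),np.cos(k)])
    print(t,'k %.3f r %.4f Ft %.1f Fr %.1f Fz %.1f'%(k%(2*np.pi),np.hypot(*e),-F@tan,F@rad,g('wrist_force')[2]))
E
python3 - <<'E'
import numpy as np
from f import R
def p(k): return R@np.array([-.06*np.cos(k),.06*np.sin(k)])
for i in range(38):
    k=.075+.2*i; d=(p(k+.2)-p(k))*1000; print('%.3f: %.1f %.1f'%(k+.2,*d),end=' | ')
E
```

```text
0.275: 4.2 11.2 | 0.475: 6.4 10.1 | 0.675: 8.3 8.7 | 0.875: 9.8 6.9 | 1.075: 11.0 4.8 | 1.275: 11.7 2.5 | 1.475: 12.0 0.1 | 1.675: 11.8 -2.3 | 1.875: 11.1 -4.6 | 2.075: 9.9 -6.7 | 2.275: 8.4 -8.5 | 2.475: 6.6 -10.0 | 2.675: 4.4 -11.1 | 2.875: 2.1 -11.8 | 3.075: -0.2 -12.0 | 3.275: -2.6 -11.7 | 3.475: -4.9 -10.9 | 3.675: -7.0 -9.7 | 3.875: -8.8 -8.2 | 4.075: -10.2 -6.3 | 4.275: -11.3 -4.1 | 4.475: -11.8 -1.8 | 4.675: -12.0 0.6 | 4.875: -11.6 3.0 | 5.075: -10.8 5.2 | 5.275: -9.5 7.2 | 5.475: -7.9 9.0 | 5.675: -6.0 10.4 | 5.875: -3.8 11.4 | 6.075: -1.4 11.9 | 6.275: 0.9 11.9 | 6.475: 3.3 11.5 | 6.675: 5.5 10.6 | 6.875: 7.5 9.3 | 7.075: 9.2 7.6 | 7.275: 10.6 5.7 | 7.475: 11.5 3.4 | 7.675: 11.9 1.1 |
```

```bash
(python3 -m creep '[[0,0,0,0.0042,0.0112,0,0.1]]'; python3 -m creep '[[0,0,0,0.0064,0.0101,0,0.1]]'; python3 -m creep '[[0,0,0,0.0083,0.0087,0,0.1]]'; python3 -m creep '[[0,0,0,0.0098,0.0069,0,0.1]]';python3 -m creep '[[0,0,0,0.011,0.0048,0,0.1]]') | tee -a log.txt | python3 f.py
```

```text
Traceback (most recent call last):
  File "f.py", line 6, in <module>
    e=R.T@(g('eef_pos')[:2]-ax); F=R.T@g('wrist_force')[:2]
                                       ~^^^^^^^^^^^^^^^
  File "f.py", line 5, in <lambda>
    t=float(blk.split()[0]); g=lambda n:np.array(eval(re.search(n+r': (\[.*\])',blk)[1]))
                                                      ~~~~~~~~~~~~~~~~~~~~~~~~~~~~~~^^^
TypeError: 'NoneType' object is not subscriptable
```

```bash
sed -i "s/sys.stdin.read().split('t: ')/('\\\\n'+sys.stdin.read()).split('\\\\nt: ')/" f.py; python3 f.py < log.txt; tail -3 log.txt
```

```text
19.08 k 0.250 r 0.0607 Ft 9.1 Fr -7.0 Fz 2.8
19.2 k 0.451 r 0.0601 Ft 8.2 Fr -10.3 Fz 1.3
19.32 k 0.646 r 0.0595 Ft 8.4 Fr -13.7 Fz 2.0
19.45 k 0.838 r 0.0590 Ft 8.5 Fr -14.5 Fz 2.6
19.58 k 1.032 r 0.0584 Ft 8.9 Fr -14.9 Fz 4.0
wrist_force: [-3.2, -17.0, 4.0]
gripper_width: 0.0176
finger_force: 39.5
```

Moving cleanly at Ft≈8.5 N. The radial pull (-15 N) shows that the axis estimate is about 2.5 mm off, so I'm correcting inward as I go.

```bash
sed -i 's/\[.501,-.126\]/[.4991,-.1284]/' f.py; (python3 -m creep '[[0,0,0,0.0122,0.001,0,0.1]]'; python3 -m creep '[[0,0,0,0.0122,-0.0009,0,0.1]]'; python3 -m creep '[[0,0,0,0.0118,-0.0028,0,0.1]]') | tee -a log.txt > l1; python3 f.py <log.txt
```

```text
19.08 k 0.300 r 0.0601 Ft 8.7 Fr -7.4 Fz 2.8
19.2 k 0.502 r 0.0601 Ft 7.6 Fr -10.7 Fz 1.3
19.32 k 0.696 r 0.0600 Ft 7.7 Fr -14.1 Fz 2.0
19.45 k 0.886 r 0.0601 Ft 7.8 Fr -14.9 Fz 2.6
19.58 k 1.076 r 0.0600 Ft 8.2 Fr -15.2 Fz 4.0
19.7 k 1.278 r 0.0595 Ft 7.8 Fr -6.7 Fz 7.7
19.82 k 1.481 r 0.0595 Ft 8.0 Fr -5.5 Fz 8.0
19.95 k 1.684 r 0.0596 Ft 7.8 Fr -5.5 Fz 7.7
```

```bash
(python3 -m creep '[[0,0,0,0.0111,-0.0050,0,0.1]]'; python3 -m creep '[[0,0,0,0.0099,-0.0069,0,0.1]]'; python3 -m creep '[[0,0,0,0.0084,-0.0085,0,0.1]]'; python3 -m creep '[[0,0,0,0.0066,-0.01,0,0.1]]') | tee -a log.txt > l1; python3 f.py <l1; tail -2 l1
```

```text
20.08 k 1.886 r 0.0596 Ft 8.5 Fr -5.7 Fz 8.1
20.2 k 2.086 r 0.0597 Ft 8.3 Fr -5.8 Fz 8.9
20.32 k 2.284 r 0.0599 Ft 7.6 Fr -8.0 Fz 7.9
20.45 k 2.479 r 0.0601 Ft 8.2 Fr -9.2 Fz 9.8
gripper_width: 0.018
finger_force: 39.8
```

```bash
(python3 -m creep '[[0,0,0,0.0044,-0.0111,0,0.1]]'; python3 -m creep '[[0,0,0,0.0021,-0.0118,0,0.1]]'; python3 -m creep '[[0,0,0,-0.0002,-0.012,0,0.1]]') | tee -a log.txt > l1; python3 f.py <l1; tail -2 l1
```

```text
20.58 k 2.672 r 0.0602 Ft 7.3 Fr -9.7 Fz 9.6
20.7 k 2.865 r 0.0603 Ft 8.2 Fr -9.8 Fz 9.4
20.82 k 3.056 r 0.0605 Ft 7.8 Fr -9.5 Fz 9.0
gripper_width: 0.0178
finger_force: 39.9
```

```bash
(python3 -m creep '[[0,0,0,-0.0032,-0.0116,0,0.1]]'; python3 -m creep '[[0,0,0,-0.0053,-0.0109,0,0.1]]'; python3 -m creep '[[0,0,0,-0.007,-0.0097,0,0.1]]') | tee -a log.txt > l1; python3 f.py <l1; tail -2 l1
```

```text
20.95 k 3.244 r 0.0605 Ft 9.2 Fr -5.7 Fz 9.1
21.08 k 3.434 r 0.0605 Ft 7.9 Fr -4.7 Fz 6.8
21.2 k 3.613 r 0.0607 Ft 12.7 Fr -1.1 Fz 7.6
gripper_width: 0.0179
finger_force: 39.8
```

```bash
(python3 -m creep '[[0,0,0,-0.0088,-0.0082,0,0.1]]'; python3 -m creep '[[0,0,0,-0.0102,-0.0063,0,0.1]]'; python3 -m creep '[[0,0,0,-0.0113,-0.0041,0,0.1]]') | tee -a log.txt > l1; python3 f.py <l1; tail -2 l1
```

```text
21.32 k 3.804 r 0.0606 Ft 11.4 Fr 0.0 Fz 6.3
21.45 k 4.002 r 0.0606 Ft 12.4 Fr 3.9 Fz 3.7
21.58 k 4.205 r 0.0606 Ft 12.2 Fr 5.2 Fz 3.4
gripper_width: 0.0177
finger_force: 39.4
```

Ft steps from about 8 to 12 N between k=3.43 and k=3.61, so that is first touch. I'll fit the circle to the logged points to sharpen the angles.

```bash
python3 - <<'E'
import re,numpy as np
from scipy.optimize import least_squares
P=np.array([eval(m)[:2] for m in re.findall(r'eef_pos: (\[.*\])',open('log.txt').read())])
r=least_squares(lambda v:np.hypot(*(P-v).T)-.06,[.499,-.128]); print(r.x,(r.fun*1e3).round(1))
d=P-r.x; a=np.unwrap(-np.arctan2(d[:,1],d[:,0])); print((a-a[0]).round(3))
t=1.571+((a[-5]+a[-6])/2 if 0 else (a[-4]+a[-5])/2); print('touch',(a[-4]+a[-5])/2-a[0],'to go',t-a[-1])
for i in range(1,6): 
    f=lambda th:r.x+.06*np.array([np.cos(th),-np.sin(th)])
    s=(t-a[-1])/5; print((f(a[-1]+s*i)-f(a[-1]+s*(i-1)))*1000)
E
```

```text
[ 0.499284   -0.12874266] [ 0.4  0.5  0.4  0.5  0.4 -0.1 -0.2 -0.2 -0.2 -0.1 -0.1  0.1  0.1  0.2
  0.3  0.3  0.2  0.3  0.2  0.2  0.2]
[0.    0.201 0.394 0.583 0.771 0.972 1.175 1.376 1.578 1.777 1.974 2.169
 2.362 2.556 2.747 2.937 3.127 3.307 3.499 3.698 3.902]
touch 3.216728608712813 to go 0.8852556492045578
[-10.3272139  -2.4297609]
[-10.59372006  -0.57287019]
[-10.52901037   1.30193148]
[-10.135108     3.13602787]
[-9.42432842  4.8720754 ]
```

```bash
(python3 -m creep '[[0,0,0,-0.0103,-0.0024,0,0.1]]'; python3 -m creep '[[0,0,0,-0.0106,-0.0006,0,0.1]]'; python3 -m creep '[[0,0,0,-0.0105,0.0013,0,0.1]]';python3 -m creep '[[0,0,0,-0.0101,0.0031,0,0.1]]';python3 -m creep '[[0,0,0,-0.0094,0.0049,0,0.1]]';python3 -m creep '[[0,0,0,0,0,0,0.1]]') | tee -a log.txt > l1; python3 f.py <l1
python3 - <<'E'
import re,numpy as np
P=np.array([eval(m)[:2] for m in re.findall(r'eef_pos: (\[.*\])',open('log.txt').read())])
d=P-[.4993,-.1287]; a=np.unwrap(-np.arctan2(d[:,1],d[:,0])); print((a-a[0]-3.217)[-7:]/2/np.pi)
E
```

```text
21.7 k 4.385 r 0.0607 Ft 13.0 Fr 2.2 Fz 3.2
21.82 k 4.562 r 0.0608 Ft 12.8 Fr -0.4 Fz 2.7
21.95 k 4.735 r 0.0609 Ft 13.1 Fr -2.3 Fz 4.2
22.08 k 4.909 r 0.0609 Ft 13.6 Fr -3.0 Fz 3.0
22.2 k 5.084 r 0.0610 Ft 12.7 Fr -4.9 Fz 2.9
22.32 k 5.098 r 0.0609 Ft 7.7 Fr -4.6 Fz 3.4
[0.10929096 0.13813159 0.1663917  0.19417252 0.22190632 0.24981751
 0.25206691]
```

At +0.252 turn past touch. Releasing and rising.

```bash
python3 -m creep '[[0,0,0,0,0,0,0.25],[0,0,0,0,0,0,0.45],[0,0,0,0,0,0,0.45],[0,0,0,0,0,0,0.45],[0,0,0,0,0,0,0.45],[0,0,0,0,0,0,0.45],[0,0,0,0,0,0,0.45]]'; python3 -m creep '[[0,0,0,0,0,0.01,0.45],[0,0,0,0,0,0.03,0.45],[0,0,0,0,0,0.05,0.45],[0,0,0,0,0,0.04,0.45],[0,0,0,0,0,0,0.45]]'|sed -n '2p;4p'
python3 - <<'E'
from h import *
c=cap('side'); hsv=cv2.cvtColor(c['color'],cv2.COLOR_RGB2HSV)
m=(((hsv[...,0]<6)|(hsv[...,0]>172))&(hsv[...,1]>150)&(hsv[...,2]>70)).astype(np.uint8)
n,l,s,ct=cv2.connectedComponentsWithStats(m)
for i in range(1,n):
    if s[i,4]>15: print('red',s[i],ct[i])
k=5.098;w=-.187;p=[-.06*np.cos(k),.06*np.sin(k)]
P=np.array([.4991+np.cos(w)*p[0]-np.sin(w)*p[1],-.1284+np.sin(w)*p[0]+np.cos(w)*p[1],.252]);u=proj(c,[P])[0];print('knob pred',u)
mb=(hsv[...,2]<60).astype(np.uint8); x,y=u.round().astype(int); x0,y0=x-12,y-10
n,l,s,ct=cv2.connectedComponentsWithStats(mb[y0:y+12,x0:x+13])
for i in range(1,n): print(s[i],ct[i]+[x0,y0])
E
```

```text
t: 23.2
eef_pos: [0.4633, -0.1804, 0.2445]
tool_rot: [[0.982, -0.19, -0.0], [-0.19, -0.982, -0.0], [-0.0, 0.0, -1.0]]
wrist_force: [-0.5, -0.0, 0.9]
gripper_width: 0.0384
finger_force: 0.0
eef_pos: [0.4639, -0.1809, 0.379]
wrist_force: [0.2, -0.1, -1.2]
red [260 193  11   7  32] [266.125   196.65625]
red [215 247  13   8  62] [220.58064516 250.35483871]
red [191 254  21  36 631] [201.40729002 270.58795563]
knob pred [280.16539094 155.12421704]
[20  0  5 22 83] [290.53012048 156.73493976]
[10  5  4 11 38] [279.65789474 155.52631579]
```

The knob is where predicted (279.7,155.5), the lid is under the foot, and the other red-masked jars haven't moved. Handing in.

```bash
python3 -c "
from plant import workorder;print(workorder.job_done())"
```

```text
the job is handed in; nothing more can be done
None
```

The jar is upright in the tray's seat, the tray is fully home, the crank was wound about 0.25 turn past first touch and let go, and the job is handed in; no verdict came back, and I had no reading of the clamping force itself.

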